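Clear the microscope bench into the accessory drawer

ROBOT

A 6-joint arm with a two-finger parallel gripper is mounted at the origin on the work surface. World frame = base frame: x ahead of the robot, y to its left, z up, the work surface at z = 0. Lengths are in m, angles in degrees, forces in N, time in s.
With the tool pointing down it reaches from about 0.3 to 0.75 m from the base axis. Payload 8.5 kg.
Tool frame: the origin (TCP) lies on the centre line of the jaws, within the pads' length; the fingertips stand 19 mm ahead of it and the grasp point (between the pads) is the TCP (env.tcp_to_tips is the z of the fingertips in the tool frame, in m); z points along the fingers, y is the line along which they close (so a half turn about z gives the same grasp; the last joint's range is limited). The gripper opens to 85 mm and grips with 20 to 120 N. Pads are 22 mm wide; open, the fingers measure 114 mm over their backs; the gripper's body (76 mm by 85 mm) begins 54 mm behind the grasp point. The pads swing forward as they close: fully open they stand 13 mm farther back than shut.
Start: joints at [60.659, 21.807, 74.336, -0, 83.858, -12.336], TCP at [0.161, 0.526, 0.25] pointing down, gripper open.
Joint ranges: [-178.18, 178.18], [-50.72, 133.34], [12.68, 142.11], [-81.47, 261.47], [9.98, 163.14], [-165.26, 165.26]. Speed limits (degrees/s): [136.94, 136.94, 180, 180, 180, 180].

INTERFACE

Orientations are given as a 3x3 rotation matrix whose columns are the frame's x, y, z axes.
In Python, from rig import env gives the robot as it stands.
- The arm moves only by the tool servo_tool, never from a script. Its argument "steps" is a list of rows, each an object of numbers: "tx", "ty", "tz": the shift along the world's x, y, z in cm; "yaw": the turn about the world's z in degrees; "claw": the finger opening in cm, from 0 to 8.54. In form: [{"tx": .., "ty": .., "tz": .., "yaw": .., "claw": ..}, ...]. A call has 1 to 20 rows; each row shifts and turns the commanded pose from where the row before left it; what a row does not reach is not made up. A row lasts 1/10 s, in which the tool goes at most 50 mm and 8.59 degrees, less where a joint would pass 70% of its speed; a pose out of reach is approached as far as the arm can. A call with a gripper value outside its range is refused whole. The fingers move at their own pace and stop on an object; "newtons" is the grip in N (left out, the last holds). Time passes only in rows, so rows that do not move let the fingers close. It gives the time, the measured TCP pose, the force, the opening and the grip force at its end, in the units of the state.
- env.observe(): the state, without advancing time (a new reading comes with each control period).
- env.get_image(name): name is "side" or "top"; returns (picture, depth): 420x560x3 uint8, red, green, blue; 420x560 float32, m along the optical axis (not along the pixel's ray), 0 where there is no reading.
- env.camera_model(name): a dict with "fovy" (degrees; the focal length in pixels is half the picture's height over the tangent of half this angle, whatever the lens; pixels are square), "cx", "cy" (the principal point, pixels), "T" (4x4, takes a point from camera to world coordinates). Camera axes: x right, y down, z forward; pixel columns grow to the right and rows downward; lengths in m; the calibration is good to about 2 mm. A picture is of the moment at which its call begins. camera_model takes no time and is no camera call.
- env.close_job(): hands the job in; it is judged then, once.
The state is a dict: "time_s": time; "q": joint angles; "qvel": joint speeds; "joint_efforts": joint torques, N m; "position": TCP position; "tool_rot": TCP orientation; "ft_force": force on the tool from outside, world axes, zero at the start; "wrist_torque": the same for the moment, N m; "grip_width": finger opening in m; "gripper_force": force on a finger pad.
Only numpy, scipy, OpenCV 4.12 (cv2) and the standard library are available. Lean on these libraries where they do the work, as an engineer would, in place of code of your own. Each camera call takes 0.05 s, during which the arm holds its last target. There are 200 camera calls.

TASK

Put the slide case with the ridge handle flat on the floor of the accessory drawer, nest the loose steel cup from the bench squarely into the matching cup that already stands in the drawer, and push the drawer fully home without slamming it; pull it further open first if you need the room. Keep the case level and both cups upright throughout, and leave everything else on the bench where it is.

Things in the scene. Friction and masses are not known exactly. Their poses are not given: they have to be found in the camera images.
- unit: Fixed white drawer unit, 250 deep (x) x 280 wide (y) x 115 mm high, standing on the bench. Origin: centre of its underside; its open front face lies at x = -125 mm and looks along its -x axis, roughly towards the robot. The roof is 10 mm thick with its underside 105 mm above the bench.
- drawer (a joint): Travel of the one drawer of the unit in m: 0 shut, 0.170 fully open; it slides out along the unit's -x axis and stays where it is left (about 1.5 N friction). Starts partly open, usually too little for the slide case beside the cup.
- drawer_floor (a point): Centre of the drawer floor's upper face, moving with the drawer; axes as the unit's. The drawer's inside spans x -110 to +110 and y -121 to +121 mm from it; side and back walls 40 mm high. Shut, this point is at x = -15 mm in the unit's frame, 16 mm above the bench, with 89 mm free above it under the roof.
- drawer_front (a point): Middle of the top edge of the drawer's white front panel, on its outer face (122 mm ahead of drawer_floor, 108 mm above the bench); axes as the unit's. The flat panel is 12 mm thick, 274 mm wide and 105 mm high; a slim aluminium pull lip 100 mm wide stands 9 mm out from it, 18 to 26 mm below this point.
- cup_drawer: Plain steel stacking cup standing in the drawer, 52 mm high. Origin: centre of its underside. Outer diameter 40 mm at the foot, 54 at 22 mm height, 56 at 32 mm, then a straight 64 mm band from 36 mm up to the rim. Wall 3 mm, mouth 58 mm, inner floor 22 mm above the underside: an identical cup nested in it stands 22 mm higher (about 1.2 mm play), its band above the lower rim.
- cup_bench: Identical plain steel stacking cup standing upright on the bench; origin and sizes as cup_drawer. Its 64 mm band can be gripped from above, from 36 to 52 mm height.
- slide_case: Closed grey plastic slide case, 120 long (x) x 62 wide (y) x 32 mm high, with a ridge handle centred on its lid: 60 long (x) x 16 wide (y) x 22 mm high, top at 54 mm. Origin: centre of its underside. About 0.3 kg.
- beaker: Bystander: wide steel pot with two small black handles, 88 mm diameter (148 over the handles), 75 mm high, on the bench. Origin: centre of underside.
- canister: Bystander: upright black objective canister with grey cap, 46 mm diameter, 70 mm high. Origin: centre of underside.
- petri: Bystander: flat glass dish with lid, 64 mm diameter, 16 mm high. Origin: centre of underside.
- card_box: Bystander: white card box with a red band, no handle, 130 x 90 x 40 mm. Origin: centre of underside.
- filter_box: Bystander: black filter box, 90 (x) x 70 (y) x 45 mm high, standing on the roof of the drawer unit. Origin: centre of underside.
- oil: Bystander: small amber bottle, 44 mm diameter, 90 mm high. Origin: centre of underside.
There are look-alikes about, which are no part of the job. What is shaped like the slide_case but green is not meant.

How it is judged (in metres and radians):
At the end, for the whole second after the job is handed in: The drawer is shut to within 6 mm; the slide case lies flat inside it on its floor (within 6 mm height and 0.1 rad); cup_drawer stands upright on the drawer floor with cup_bench nested upright in it (axes within 5 mm, 16 to 27 mm higher, both within 0.1 rad of upright); all three at rest (value of joint drawer below 0.006 m and x of slide_case in the frame of drawer_floor between -0.085 and 0.085 m and y of slide_case in the frame of drawer_floor between -0.095 and 0.095 m and z of each of slide_case, cup_drawer in the frame of drawer_floor below 0.006 m and angle between each of slide_case, cup_drawer, cup_bench's own z axis and vertical below 0.1 rad and x of cup_drawer in the frame of drawer_floor between -0.085 and 0.085 m and y of cup_drawer in the frame of drawer_floor between -0.095 and 0.095 m and horizontal distance between cup_bench and cup_drawer below 0.005 m and z of cup_bench in the frame of cup_drawer between 0.016 and 0.027 m and linear speed of each of slide_case, cup_bench, cup_drawer below 0.02 m/s); the robot touches nothing.
It fails at once if a bystander (beaker, canister, petri dish, card box, bottle or filter box) is moved more than 30 mm (distance of any of beaker, canister, petri, card_box, oil, filter_box from where it was at the start of the episode above 0.03 m).
It fails at once if the slide case is tilted more than 0.5 rad (angle between slide_case's own z axis and vertical above 0.5 rad).
It fails at once if a cup is tipped more than 0.6 rad (angle between any of cup_drawer, cup_bench's own z axis and vertical above 0.6 rad).
It fails at once if the drawer is slammed (closing faster than 0.5 m/s) (velocity of joint drawer below -0.5 m/s).
It also fails if it takes over 72 s, if anything falls off the work surface, if the arm or the gripper's body presses on something with over 40 N, if the wrist force passes 120 N, or if a joint passes its speed limit or range.

## Working session

There is one attempt and no reset: what is moved stays moved. The work goes in short steps, Python scripts to look and compute and a tool call to move; the robot and the scene stay as the last step left them, time stands still between calls to the robot, and variables do not carry over. Pictures are saved under pics/ and viewed, at most 13 in all, crops included, and the job is handed in when it is done.

Besides the shell and the picture viewer there is one more tool, called in YAML: its name, and indented under it one key for each argument. servo_tool: Moves the arm, as the interface text tells. Its arguments: {"type":"object","properties":{"steps":{"type":"array"},"newtons":{"type":"number"}},"required":["steps"]}

```bash
mkdir -p pics
cat > h.py <<'E'
import numpy as np, cv2
from rig import env
def cam(n):
    m=env.camera_model(n); f=210/np.tan(np.radians(m['fovy']/2)); return f,m['cx'],m['cy'],np.array(m['T'])
def ray(n,u,v,z):
    f,cx,cy,T=cam(n); d=T[:3,:3]@np.array([(u-cx)/f,(v-cy)/f,1]); o=T[:3,3]
    return o+d*(z-o[2])/d[2]
def cloud(n,D):
    f,cx,cy,T=cam(n); v,u=np.mgrid[:D.shape[0],:D.shape[1]]
    P=np.stack([(u-cx)/f*D,(v-cy)/f*D,D],-1)@T[:3,:3].T+T[:3,3]
    P[D==0]=np.nan; return P
def shot(tag):
    for n in('top','side'):
        I,D=env.get_image(n); cv2.imwrite(f'pics/{n}{tag}.png',I[:,:,::-1]); np.savez(f'pics/{n}{tag}.npz',I=I,D=D,P=cloud(n,D))
E
python3 - <<'E'
from h import *
shot(0)
for n in('top','side'):print(env.camera_model(n))
print(env.observe())
E
```

```text
{'fovy': 45.55398686752209, 'cx': 276.6882512199131, 'cy': 207.6705854376089, 'T': array([[ 0.0223319 , -0.98980518,  0.14066627,  0.33967504],
       [-0.99972033, -0.02101401,  0.0108475 , -0.02278965],
       [-0.00778095, -0.14086917, -0.98999764,  1.35922712],
       [ 0.        ,  0.        ,  0.        ,  1.        ]])}
{'fovy': 57.36405250134076, 'cx': 281.0743424835539, 'cy': 205.27706897747464, 'T': array([[ 0.97786038, -0.10465693,  0.18120705,  0.2938411 ],
       [-0.20829024, -0.56999883,  0.79480596, -1.00673955],
       [ 0.02010586, -0.81495292, -0.57917829,  0.80480342],
       [ 0.        ,  0.        ,  0.        ,  1.        ]])}
{'time_s': 0.1, 'q': array([ 6.06583099e+01,  2.18362943e+01,  7.43778893e+01, -9.45843448e-04,
        8.38577290e+01, -1.23354706e+01]), 'qvel': array([ 0.1185807 , -0.0674932 , -0.09519639, -0.02328086, -0.01006063,
       -0.12122966]), 'joint_efforts': array([ 3.96087358e-03, -4.49226201e+01, -2.31655884e+01, -1.80291681e-04,
        3.69365327e-03,  5.95942811e-05]), 'position': array([0.16074935, 0.5257439 , 0.24979618]), 'tool_rot': array([[-9.56273457e-01,  2.92473443e-01, -6.00718030e-04],
       [ 2.92473951e-01,  9.56272855e-01, -1.10213962e-03],
       [ 2.52103777e-04, -1.22964124e-03, -9.99999212e-01]]), 'ft_force': array([-0.95930596,  0.50657528, -1.16365137]), 'wrist_torque': array([0.02149489, 0.02285148, 0.02620166]), 'gripper_force': 0.0, 'grip_width': 0.08560604912476316}
```

View pics/top0.png

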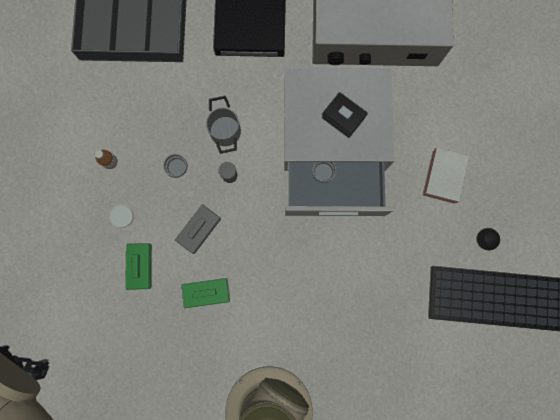

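View pics/side0.png

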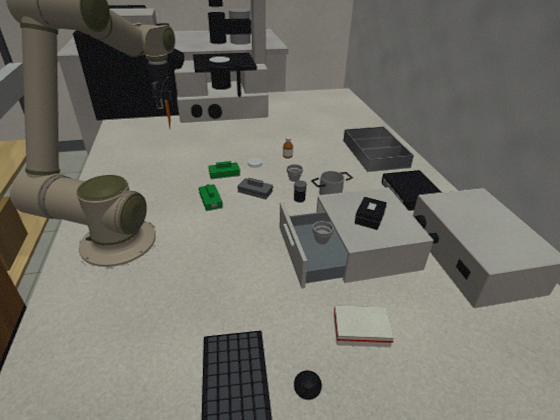

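The top view shows the grey case at (198,229), the bench cup at (176,166), the canister at (228,172) and the beaker at (223,126). The drawer front is at (338,211) and the drawer cup at (323,172). The side view shows the same layout. I'll measure these next.

```bash
cat > m.py <<'E'
from h import *
def comp(P,sel,pt=None):
    n,L,S,C=cv2.connectedComponentsWithStats(sel.astype(np.uint8),connectivity=4)
    i=L[pt[1],pt[0]] if pt else 1+np.argmax(S[1:,4]); return L==i
def box(n,mask,z):
    v,u=np.nonzero(mask)
    Q=np.array([ray(n,a,b,z)[:2] for a,b in zip(u,v)],np.float32)*1000
    r=cv2.minAreaRect(Q); return r,len(Q)
E
python3 - <<'E'
from m import *
d=np.load('pics/top0.npz');P=d['P'];I=d['I'];Z=P[...,2]
print('bench z',np.nanmedian(Z[330:400,300:420]), np.nanstd(Z[330:400,300:420]))
def win(c,r,w):
    m=np.zeros(Z.shape,bool);m[r-w:r+w,c-w:c+w]=1;return m
# case lid
for lo,hi,z,nm in((.024,.045,.032,'lid'),(.045,.06,.054,'ridge'),(.02,.06,.032,'all')):
    print(nm,box('top',win(198,229,30)&(Z>lo)&(Z<hi),z))
for c,r,nm,lo,hi,z in((176,166,'cupb',.040,.06,.052),(323,172,'cupd',.056,.075,.068),(228,172,'can',.06,.08,.07),(223,126,'beaker',.06,.085,.075),(323,172,'drawerfloor',.005,.03,.016)):
    m=win(c,r,22)&(Z>lo)&(Z<hi); v,u=np.nonzero(m)
    if len(u)<5: print(nm,'none',np.nanmax(Z[win(c,r,22)])); continue
    Q=np.array([ray('top',a,b,z)[:2] for a,b in zip(u,v)],np.float32)*1000
    print(nm,cv2.minEnclosingCircle(Q),len(u),np.nanmedian(Z[m]))
# front panel top strip and roof
m=np.zeros(Z.shape,bool);m[195:222,275:400]=1
print('front',box('top',m&(Z>.098)&(Z<.116),.108))
m=np.zeros(Z.shape,bool);m[60:175,275:400]=1
m&=(Z>.106)&(Z<.126)
print('roof',box('top',comp(P,m),.115),np.nanmedian(Z[m]))
# side view cross-check
d=np.load('pics/side0.npz');P=d['P'];Z=P[...,2]
for pt,w,lo,hi,nm in(((295,172),12,.045,.06,'cupb'),((322,232),14,.056,.075,'cupd'),((255,187),22,.046,.06,'ridge')):
    m=win(*pt,w)&(Z>lo)&(Z<hi);q=P[m]*1000
    print('side',nm,len(q),q.min(0),q.max(0),np.median(q,0))
E
```

```text
bench z -0.001105553939697801 0.0077823112224697025
lid (((467.097900390625, 203.16702270507812), (63.72328186035156, 121.22569274902344), 54.61038589477539), 895)
ridge (((468.1747131347656, 203.0677490234375), (17.494136810302734, 59.36705017089844), 53.45865249633789), 147)
all (((467.07763671875, 202.76104736328125), (64.26322937011719, 121.66204071044922), 54.7401008605957), 1072)
cupb ((635.4036865234375, 266.1605529785156), 33.50244140625) 128 0.0497145742046502
cupd ((625.6910400390625, -129.87315368652344), 32.20071792602539) 85 0.06518291697934742
can ((639.5109252929688, 127.0212173461914), 41.48094177246094) 273 0.06834785085015982
beaker ((740.033447265625, 140.46719360351562), 69.7168197631836) 284 0.06911316393210609Traceback (most recent call last):
  File "<stdin>", line 12, in <module>
  File "h.py", line 6, in ray
    f,cx,cy,T=cam(n); d=T[:3,:3]@np.array([(u-cx)/f,(v-cy)/f,1]); o=T[:3,3]
              ~~~^^^
  File "h.py", line 4, in cam
    m=env.camera_model(n); f=210/np.tan(np.radians(m['fovy']/2)); return f,m['cx'],m['cy'],np.array(m['T'])
ValueError: time passes only in moves, steps and waits
```

```bash
python3 - <<'E'
s=open('h.py').read()
s=s.replace("def cam(n):","import functools\n@functools.lru_cache(None)\ndef cam(n):",1);open('h.py','w').write(s)
E
python3 - <<'E'
from m import *
def win(c,r,w):
    m=np.zeros(Z.shape,bool);m[r-w:r+w,c-w:c+w]=1;return m
d=np.load('pics/top0.npz');P=d['P'];Z=P[...,2]
def circ(c,r,lo,hi,z,w=18):
    m=win(c,r,w)&(Z>lo)&(Z<hi); v,u=np.nonzero(m)
    Q=np.array([ray('top',a,b,z)[:2] for a,b in zip(u,v)])*1000; return Q
for a in((176,166,.04,.06,.052),(323,172,.056,.075,.068),(228,172,.058,.08,.07,10)):
    Q=circ(*a);print(a[:2],cv2.minEnclosingCircle(Q.astype(np.float32)),Q.min(0),Q.max(0))
m=np.zeros(Z.shape,bool);m[195:222,275:400]=1
print('front',box('top',m&(Z>.098)&(Z<.116),.108))
m=np.zeros(Z.shape,bool);m[60:175,275:400]=1
m&=(Z>.106)&(Z<.126)
print('roof',box('top',comp(P,m),.115),np.nanmedian(Z[m]))
for rr in (180,190,195): print('floor',np.nanmedian(Z[rr,295:310]),np.nanmedian(Z[rr,350:378]))
q=P[(Z>.015)&(Z<.3)&(P[...,0]>.3)&(P[...,0]<.8)]
d=np.load('pics/side0.npz');P=d['P'];Z=P[...,2]
for pt,w,lo,hi,nm in(((295,172),14,.045,.06,'cupb'),((322,232),16,.06,.075,'cupd'),((255,187),22,.046,.06,'ridge')):
    m=win(*pt,w)&(Z>lo)&(Z<hi);q=P[m]*1000
    print('side',nm,len(q),q.min(0),q.max(0))
E
```

```text
(176, 166) ((635.4038696289062, 266.16046142578125), 33.50244903564453) [602.28131579 236.2640505 ] [665.38436556 298.89460866]
(323, 172) ((625.6910400390625, -129.8730926513672), 32.200714111328125) [ 593.718326   -159.99532899] [647.98973653 -99.3179873 ]
(228, 172) ((619.9768676757812, 125.12452697753906), 23.373483657836914) [598.66419317 103.1673096 ] [641.99882763 148.26285469]
front (((518.68505859375, -166.31402587890625), (12.746980667114258, 272.4594421386719), 1.2147071361541748), 559)
roof (((764.228271484375, -162.291748046875), (249.09938049316406, 279.5089111328125), 1.1616750955581665), 9071) 0.11399012384329121
floor 0.014604782196634192 0.015373463997267023
floor 0.014827348703270848 0.014262163622256963
floor 0.015726160315955973 0.013920841903042658
side cupb 62 [604.1425561  231.12572326  45.13017562] [667.52672464 297.24668332  53.50024638]
side cupd 99 [ 595.72230713 -166.45218625   60.02126525] [659.40987491 -99.92687248  70.05504474]
side ridge 57 [442.21431861 179.15566109  46.04122273] [496.15460922 223.33401465  56.82758662]
```

servo_tool:
  steps:
    - {"tx":1,"ty":-1.8,"yaw":1,"claw":0}
    - {"tx":2,"ty":-3.6,"yaw":1}
    - {"tx":2,"ty":-3.7,"yaw":1}
    - {"tx":2,"ty":-3.7,"yaw":1}
    - {"tx":2,"ty":-3.7,"yaw":1}
    - {"tx":2,"ty":-3.7,"yaw":1}
    - {"tx":2,"ty":-3.7,"yaw":1}
    - {"tx":2,"ty":-3.7,"yaw":1}
    - {"tx":2,"ty":-3.7,"yaw":1}
    - {"tx":2,"ty":-3.7,"yaw":1}
    - {"tx":2,"ty":-3.7,"yaw":1}
    - {"tx":2,"ty":-3.7,"yaw":1}
    - {"tx":2,"ty":-3.7,"yaw":1}
    - {"tx":2,"ty":-3.7,"yaw":1}
    - {"tx":2,"ty":-3.7,"yaw":1}
    - {"tx":2,"ty":-3.7,"yaw":1}
    - {"tx":2,"ty":-3.7,"yaw":1}
    - {"tx":2,"ty":-3.7,"yaw":1}
    - {"tx":2.1,"ty":-3.7}
    - {"tx":2,"ty":-4.3}

```text
invalid input at $.steps[0]: expected keys tx, ty, tz, yaw, claw
```

servo_tool:
  steps:
    - {}
    - {}

```text
invalid input at $.steps[0]: expected keys tx, ty, tz, yaw, claw
```

servo_tool:
  steps:
    - {"tx":1,"ty":-1.8,"tz":0,"yaw":1,"claw":0}
    - {"tx":2,"ty":-3.6,"tz":0,"yaw":1,"claw":0}
    - {"tx":2.1,"ty":-3.9,"tz":0,"yaw":1,"claw":0}
    - {"tx":2.1,"ty":-3.9,"tz":0,"yaw":1,"claw":0}
    - {"tx":2.1,"ty":-3.9,"tz":0,"yaw":1,"claw":0}
    - {"tx":2.1,"ty":-3.9,"tz":0,"yaw":1,"claw":0}
    - {"tx":2.1,"ty":-3.9,"tz":0,"yaw":1,"claw":0}
    - {"tx":2.1,"ty":-3.9,"tz":0,"yaw":1,"claw":0}
    - {"tx":2.1,"ty":-3.9,"tz":0,"yaw":1,"claw":0}
    - {"tx":2.1,"ty":-3.9,"tz":0,"yaw":1,"claw":0}
    - {"tx":2.1,"ty":-3.9,"tz":0,"yaw":1,"claw":0}
    - {"tx":2.1,"ty":-3.9,"tz":0,"yaw":1,"claw":0}
    - {"tx":2.1,"ty":-3.9,"tz":0,"yaw":1,"claw":0}
    - {"tx":2.1,"ty":-3.9,"tz":0,"yaw":1,"claw":0}
    - {"tx":2.1,"ty":-3.9,"tz":0,"yaw":1,"claw":0}
    - {"tx":2.1,"ty":-3.9,"tz":0,"yaw":1,"claw":0}
    - {"tx":2.1,"ty":-3.9,"tz":0,"yaw":1,"claw":0}
    - {"tx":2.1,"ty":-3.9,"tz":0,"yaw":1,"claw":0}
    - {"tx":2,"ty":-3.6,"tz":0,"yaw":0,"claw":0}
    - {"tx":0.5,"ty":-1,"tz":0,"yaw":0,"claw":0}

```text
time_s: 2.1
position: [0.5528, -0.2013, 0.249]
tool_rot: [[-1.0, -0.015, -0.001], [-0.015, 1.0, 0.0], [0.001, 0.0, -1.0]]
ft_force: [-0.6, 0.8, -0.7]
grip_width: -0.0001
gripper_force: 0.0
```

servo_tool:
  steps:
    - {"tx":0,"ty":0,"tz":0,"yaw":0,"claw":0}
    - {"tx":0,"ty":0,"tz":0,"yaw":0,"claw":0}

```text
time_s: 2.3
position: [0.5514, -0.197, 0.2501]
tool_rot: [[-1.0, -0.018, -0.001], [-0.018, 1.0, 0.001], [0.001, 0.001, -1.0]]
ft_force: [-0.2, 1.1, -0.5]
grip_width: 0.0002
gripper_force: 0.0
```

servo_tool:
  steps:
    - {"tx":0,"ty":0,"tz":-2,"yaw":0,"claw":0}
    - {"tx":0,"ty":0,"tz":-3,"yaw":0,"claw":0}
    - {"tx":0,"ty":0,"tz":-3,"yaw":0,"claw":0}
    - {"tx":0,"ty":0,"tz":-3,"yaw":0,"claw":0}
    - {"tx":0,"ty":0,"tz":-3,"yaw":0,"claw":0}
    - {"tx":0,"ty":0,"tz":-2.5,"yaw":0,"claw":0}
    - {"tx":-0.5,"ty":0,"tz":0,"yaw":0,"claw":0}
    - {"tx":-0.6,"ty":0,"tz":0,"yaw":0,"claw":0}
    - {"tx":-0.6,"ty":0,"tz":0,"yaw":0,"claw":0}
    - {"tx":-0.6,"ty":0,"tz":0,"yaw":0,"claw":0}
    - {"tx":-0.6,"ty":0,"tz":0,"yaw":0,"claw":0}
    - {"tx":-0.6,"ty":0,"tz":0,"yaw":0,"claw":0}
    - {"tx":-0.6,"ty":0,"tz":0,"yaw":0,"claw":0}
    - {"tx":-0.6,"ty":0,"tz":0,"yaw":0,"claw":0}
    - {"tx":-0.6,"ty":0,"tz":0,"yaw":0,"claw":0}
    - {"tx":-0.6,"ty":0,"tz":0,"yaw":0,"claw":0}
    - {"tx":-0.4,"ty":0,"tz":0,"yaw":0,"claw":0}
    - {"tx":-0.2,"ty":0,"tz":0,"yaw":0,"claw":0}
    - {"tx":0,"ty":0,"tz":0,"yaw":0,"claw":0}
    - {"tx":0,"ty":0,"tz":0,"yaw":0,"claw":0}

```text
time_s: 4.3
position: [0.4866, -0.1979, 0.0852]
tool_rot: [[-1.0, -0.017, -0.001], [-0.017, 1.0, 0.0], [0.001, 0.0, -1.0]]
ft_force: [-1.5, 0.6, 1.9]
grip_width: 0.0003
gripper_force: 0.0
```

servo_tool:
  steps:
    - {"tx":0.8,"ty":0,"tz":0,"yaw":0,"claw":0}
    - {"tx":0,"ty":0,"tz":3,"yaw":0,"claw":0}
    - {"tx":0,"ty":0,"tz":4,"yaw":0,"claw":0}
    - {"tx":0,"ty":0,"tz":4,"yaw":0,"claw":0}
    - {"tx":-0.2,"ty":2,"tz":1,"yaw":-2.5,"claw":4.5}
    - {"tx":-0.2,"ty":3,"tz":0,"yaw":-3,"claw":4.5}
    - {"tx":-0.2,"ty":3.5,"tz":0,"yaw":-3,"claw":4.5}
    - {"tx":-0.2,"ty":3.5,"tz":0,"yaw":-3,"claw":4.5}
    - {"tx":-0.2,"ty":3.5,"tz":0,"yaw":-3,"claw":4.5}
    - {"tx":-0.2,"ty":3.5,"tz":0,"yaw":-3,"claw":4.5}
    - {"tx":-0.2,"ty":3.5,"tz":0,"yaw":-3,"claw":4.5}
    - {"tx":-0.2,"ty":3.5,"tz":0,"yaw":-3,"claw":4.5}
    - {"tx":-0.2,"ty":3.5,"tz":0,"yaw":-3,"claw":4.5}
    - {"tx":-0.2,"ty":3.5,"tz":0,"yaw":-3,"claw":4.5}
    - {"tx":-0.2,"ty":3.5,"tz":-2,"yaw":-3,"claw":4.5}
    - {"tx":-0.2,"ty":2.5,"tz":-2,"yaw":-3,"claw":4.5}
    - {"tx":-0.2,"ty":1,"tz":-2,"yaw":-1,"claw":4.5}
    - {"tx":0,"ty":0.1,"tz":-1,"yaw":0,"claw":4.5}
    - {"tx":0,"ty":0,"tz":0,"yaw":0,"claw":4.5}
    - {"tx":0,"ty":0,"tz":0,"yaw":0,"claw":4.5}

```text
time_s: 6.3
position: [0.4695, 0.2025, 0.1359]
tool_rot: [[-0.814, 0.581, 0.001], [0.581, 0.814, 0.0], [-0.001, 0.0, -1.0]]
ft_force: [-0.8, -0.3, 0.2]
grip_width: 0.045
gripper_force: 0.0
```

Run:
```python
from m import *
o=env.observe();print(o['position'],np.degrees(np.arctan2(*o['tool_rot'][[1,0],1])),env.tcp_to_tips,o['grip_width'])
shot(1)
d=np.load('pics/top1.npz');P=d['P'];Z=P[...,2]
m=np.zeros(Z.shape,bool);m[205:245,275:400]=1
print('front',box('top',m&(Z>.098)&(Z<.116),.108))
m=np.zeros(Z.shape,bool);m[165:215,295:350]=1
m&=(Z>.056)&(Z<.075); v,u=np.nonzero(m)
Q=np.array([ray('top',a,b,.068)[:2] for a,b in zip(u,v)])*1000
print(len(u),Q.min(0),Q.max(0),cv2.minEnclosingCircle(Q.astype(np.float32)))
```

```text
[0.46946929 0.20249507 0.13588038] 54.47903093558915 0.019 0.044959143376553386
front (((464.2176818847656, -166.6392822265625), (15.104432106018066, 270.9229736328125), 1.2337130308151245), 542)
112 [ 543.18597654 -160.31166293] [604.74215893 -99.94906872] ((574.4197387695312, -130.0145263671875), 32.496185302734375)
```

View pics/top1.png

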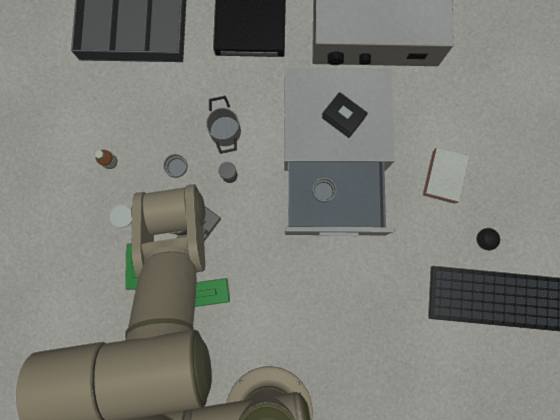

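The drawer is open about 167 mm and its cup now sits at about (574,-130) mm. The arm is above the case, so I'll grasp it.

servo_tool:
  newtons: 50
  steps:
    - {"tx":-0.2,"ty":0,"tz":-1.5,"yaw":0,"claw":4.5}
    - {"tx":0,"ty":0,"tz":-2,"yaw":0,"claw":4.5}
    - {"tx":0,"ty":0,"tz":-2,"yaw":0,"claw":4.5}
    - {"tx":0,"ty":0,"tz":-1.5,"yaw":0,"claw":4.5}
    - {"tx":0,"ty":0,"tz":-0.9,"yaw":0,"claw":4.5}
    - {"tx":0,"ty":0,"tz":0,"yaw":0,"claw":4.5}
    - {"tx":0,"ty":0,"tz":0,"yaw":0,"claw":0.8}
    - {"tx":0,"ty":0,"tz":0,"yaw":0,"claw":0.8}
    - {"tx":0,"ty":0,"tz":0,"yaw":0,"claw":0.8}
    - {"tx":0,"ty":0,"tz":0,"yaw":0,"claw":0.8}
    - {"tx":0,"ty":0,"tz":0,"yaw":0,"claw":0.8}
    - {"tx":0,"ty":0,"tz":0,"yaw":0,"claw":0.8}

```text
time_s: 7.6
position: [0.4675, 0.2031, 0.0572]
tool_rot: [[-0.814, 0.581, 0.002], [0.581, 0.814, 0.0], [-0.002, 0.002, -1.0]]
ft_force: [0.7, 0.7, 6.8]
grip_width: 0.0152
gripper_force: 51.8
```

servo_tool:
  steps:
    - {"tx":0,"ty":0,"tz":1,"yaw":0,"claw":0.8}
    - {"tx":0,"ty":0,"tz":2.5,"yaw":0,"claw":0.8}
    - {"tx":0,"ty":0,"tz":3,"yaw":0,"claw":0.8}
    - {"tx":0,"ty":-0.4,"tz":3,"yaw":0,"claw":0.8}
    - {"tx":0,"ty":-1,"tz":2.5,"yaw":0.7,"claw":0.8}
    - {"tx":0.3,"ty":-2,"tz":1.5,"yaw":2,"claw":0.8}
    - {"tx":0.6,"ty":-3,"tz":0.5,"yaw":3,"claw":0.8}
    - {"tx":0.8,"ty":-3,"tz":0,"yaw":3,"claw":0.8}
    - {"tx":0.8,"ty":-3,"tz":0,"yaw":3,"claw":0.8}
    - {"tx":0.8,"ty":-3,"tz":0,"yaw":3,"claw":0.8}
    - {"tx":0.8,"ty":-3,"tz":0,"yaw":3,"claw":0.8}
    - {"tx":0.8,"ty":-3,"tz":0,"yaw":3,"claw":0.8}
    - {"tx":0.8,"ty":-3,"tz":0,"yaw":3,"claw":0.8}
    - {"tx":0.8,"ty":-3,"tz":0,"yaw":3,"claw":0.8}
    - {"tx":0.8,"ty":-3,"tz":0,"yaw":3,"claw":0.8}
    - {"tx":0.8,"ty":-3,"tz":0,"yaw":3,"claw":0.8}
    - {"tx":0.5,"ty":-3,"tz":0,"yaw":3,"claw":0.8}
    - {"tx":0.2,"ty":-3,"tz":0,"yaw":1,"claw":0.8}
    - {"tx":0,"ty":-3,"tz":0,"yaw":0,"claw":0.8}
    - {"tx":0,"ty":-2,"tz":0,"yaw":0,"claw":0.8}

```text
time_s: 9.6
position: [0.5542, -0.2427, 0.196]
tool_rot: [[-1.0, -0.02, -0.001], [-0.02, 1.0, 0.001], [0.001, 0.001, -1.0]]
ft_force: [0.0, 1.0, -4.7]
grip_width: 0.0149
gripper_force: 50.4
```

servo_tool:
  steps:
    - {"tx":0,"ty":-1,"tz":0,"yaw":0,"claw":0.8}
    - {"tx":0,"ty":0,"tz":0,"yaw":0,"claw":0.8}
    - {"tx":0,"ty":0,"tz":0,"yaw":0,"claw":0.8}

```text
time_s: 9.9
position: [0.5548, -0.25, 0.1963]
tool_rot: [[-1.0, -0.021, -0.0], [-0.021, 1.0, 0.001], [0.0, 0.001, -1.0]]
ft_force: [0.4, 0.5, -4.4]
grip_width: 0.0147
gripper_force: 50.4
```

Run:
```python
from m import *
o=env.observe();print(o['position'],np.degrees(np.arctan2(*o['tool_rot'][[1,0],1])),o['ft_force'],o['grip_width'])
shot(2)
```

```text
[ 0.5547818  -0.24995908  0.19628119] 91.2296299353834 [ 0.36510945  0.5394026  -4.36683162] 0.014719894136086417
```

View pics/side2.png

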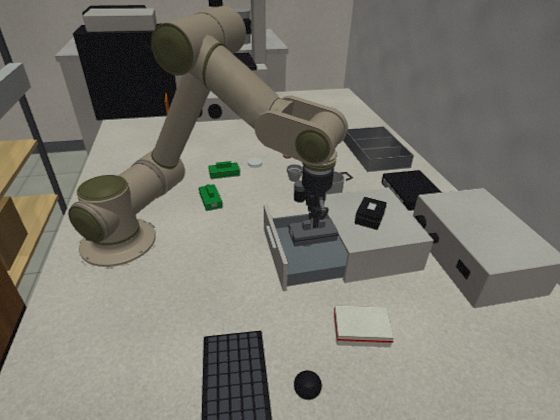

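The side view shows the case held level over the drawer, around (315,230). I need to shift it 27 mm towards +y, then lower it.

servo_tool:
  steps:
    - {"tx":0,"ty":1,"tz":0,"yaw":0,"claw":0.8}
    - {"tx":0,"ty":1.2,"tz":0,"yaw":0,"claw":0.8}
    - {"tx":0,"ty":0.5,"tz":-1,"yaw":0,"claw":0.8}
    - {"tx":0,"ty":0,"tz":-2,"yaw":0,"claw":0.8}
    - {"tx":0,"ty":0,"tz":-2,"yaw":0,"claw":0.8}
    - {"tx":0,"ty":0,"tz":-2,"yaw":0,"claw":0.8}
    - {"tx":0,"ty":0,"tz":-2,"yaw":0,"claw":0.8}
    - {"tx":0,"ty":0,"tz":-1.5,"yaw":0,"claw":0.8}
    - {"tx":0,"ty":0,"tz":-0.8,"yaw":0,"claw":0.8}
    - {"tx":0,"ty":0,"tz":-0.4,"yaw":0,"claw":0.8}
    - {"tx":0,"ty":0,"tz":-0.3,"yaw":0,"claw":0.8}
    - {"tx":0,"ty":0,"tz":-0.2,"yaw":0,"claw":0.8}
    - {"tx":0,"ty":0,"tz":0,"yaw":0,"claw":0.8}
    - {"tx":0,"ty":0,"tz":0,"yaw":0,"claw":0.8}

```text
time_s: 11.4
position: [0.555, -0.2242, 0.0747]
tool_rot: [[-1.0, -0.021, 0.001], [-0.021, 1.0, -0.0], [-0.001, -0.0, -1.0]]
ft_force: [-0.1, 0.1, -4.5]
grip_width: 0.0148
gripper_force: 50.3
```

servo_tool:
  steps:
    - {"tx":0,"ty":0,"tz":-0.1,"yaw":0,"claw":0.8}
    - {"tx":0,"ty":0,"tz":-0.1,"yaw":0,"claw":0.8}
    - {"tx":0,"ty":0,"tz":0,"yaw":0,"claw":0.8}

```text
time_s: 11.7
position: [0.5552, -0.2241, 0.0732]
tool_rot: [[-1.0, -0.021, 0.001], [-0.021, 1.0, -0.001], [-0.001, -0.001, -1.0]]
ft_force: [-0.9, 3.3, 4.2]
grip_width: 0.0149
gripper_force: 51.4
```

servo_tool:
  steps:
    - {"tx":0,"ty":0,"tz":0,"yaw":0,"claw":4}
    - {"tx":0,"ty":0,"tz":0,"yaw":0,"claw":4}
    - {"tx":0,"ty":0,"tz":0,"yaw":0,"claw":4}
    - {"tx":0,"ty":0,"tz":2,"yaw":0,"claw":4}
    - {"tx":0,"ty":0,"tz":4,"yaw":0,"claw":4}
    - {"tx":0,"ty":0,"tz":4,"yaw":0,"claw":4}
    - {"tx":0,"ty":2,"tz":3,"yaw":0,"claw":6}
    - {"tx":0.5,"ty":4,"tz":0,"yaw":0,"claw":8.5}
    - {"tx":0.7,"ty":4,"tz":0,"yaw":0,"claw":8.5}
    - {"tx":0.7,"ty":4,"tz":0,"yaw":0,"claw":8.5}
    - {"tx":0.7,"ty":4,"tz":0,"yaw":0,"claw":8.5}
    - {"tx":0.7,"ty":4,"tz":0,"yaw":0,"claw":8.5}
    - {"tx":0.7,"ty":4,"tz":0,"yaw":0,"claw":8.5}
    - {"tx":0.8,"ty":4,"tz":0,"yaw":0,"claw":8.5}
    - {"tx":0.8,"ty":4,"tz":0,"yaw":0,"claw":8.5}
    - {"tx":0.8,"ty":4,"tz":0,"yaw":0,"claw":8.5}
    - {"tx":0.8,"ty":4,"tz":0,"yaw":0,"claw":8.5}
    - {"tx":0.8,"ty":4,"tz":0,"yaw":0,"claw":8.5}
    - {"tx":0,"ty":2,"tz":0,"yaw":0,"claw":8.5}
    - {"tx":0,"ty":1,"tz":0,"yaw":0,"claw":8.5}

```text
time_s: 13.7
position: [0.6345, 0.2675, 0.2018]
tool_rot: [[-1.0, -0.023, -0.001], [-0.023, 1.0, -0.0], [0.001, -0.0, -1.0]]
ft_force: [-0.2, 0.4, 0.4]
grip_width: 0.085
gripper_force: 0.0
```

servo_tool:
  steps:
    - {"tx":0,"ty":0,"tz":0,"yaw":0,"claw":8.5}
    - {"tx":0,"ty":0,"tz":0,"yaw":0,"claw":8.5}

```text
time_s: 13.9
position: [0.6349, 0.2646, 0.2024]
tool_rot: [[-1.0, -0.02, -0.0], [-0.02, 1.0, -0.0], [0.0, -0.0, -1.0]]
ft_force: [0.1, -0.2, -0.2]
grip_width: 0.0848
gripper_force: 0.0
```

Run:
```python
from m import *
o=env.observe();print(o['position'],np.degrees(np.arctan2(*o['tool_rot'][[1,0],1])),o['ft_force'],o['grip_width'])
shot(3)
d=np.load('pics/top3.npz');P=d['P'];Z=P[...,2]
m=np.zeros(Z.shape,bool);m[205:245,275:400]=1
print('front',box('top',m&(Z>.098)&(Z<.116),.108))
m=np.zeros(Z.shape,bool);m[162:225,290:338]=1
m&=(Z>.058)&(Z<.075); v,u=np.nonzero(m)
Q=np.array([ray('top',a,b,.068)[:2] for a,b in zip(u,v)])*1000
print(len(u),Q.min(0),Q.max(0),cv2.minEnclosingCircle(Q.astype(np.float32)))
d=np.load('pics/side3.npz');P=d['P'];Z=P[...,2]
m=(Z>.06)&(Z<.075)&(abs(P[...,0]-.574)<.045)&(abs(P[...,1]+.13)<.045);q=P[m]*1000;print(len(q),q.min(0),q.max(0))
```

```text
[0.6349395  0.2645958  0.20240971] 91.13147439782664 [ 0.11560555 -0.2100263  -0.1922246 ] 0.08482395892457731
front (((466.7262878417969, -166.58334350585938), (10.086018562316895, 270.92681884765625), 1.2337431907653809), 542)
113 [ 499.37845538 -160.31166293] [640.31550202 -41.17837538] ((570.568359375, -81.2994613647461), 80.46349334716797)
103 [ 543.95709052 -167.15609778   60.04758015] [604.86102172 -98.37775057  70.49231961]
```

View pics/top3.png

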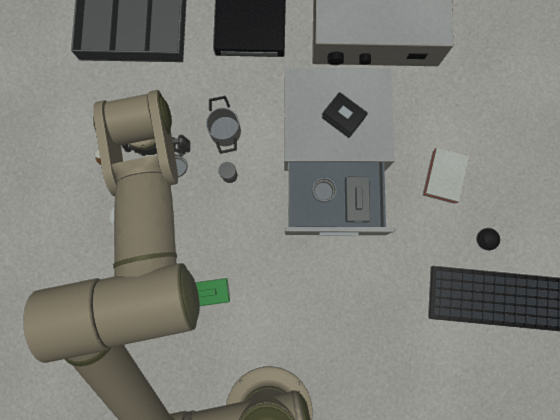

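The case lies in the drawer at pixel (358,198), beside the cup at (324,189). I'll grasp the bench cup now.

servo_tool:
  newtons: 30
  steps:
    - {"tx":0,"ty":0.1,"tz":-2,"yaw":0,"claw":8.5}
    - {"tx":0,"ty":0,"tz":-3,"yaw":0,"claw":8.5}
    - {"tx":0,"ty":0,"tz":-3,"yaw":0,"claw":8.5}
    - {"tx":0,"ty":0,"tz":-3,"yaw":0,"claw":8.5}
    - {"tx":0,"ty":0,"tz":-2,"yaw":0,"claw":8.5}
    - {"tx":0,"ty":0,"tz":-1.3,"yaw":0,"claw":8.5}
    - {"tx":0,"ty":0,"tz":-0.5,"yaw":0,"claw":8.5}
    - {"tx":0,"ty":0,"tz":0,"yaw":0,"claw":8.5}
    - {"tx":0,"ty":0,"tz":0,"yaw":0,"claw":7.5}
    - {"tx":0,"ty":0,"tz":0,"yaw":0,"claw":7}
    - {"tx":0,"ty":0,"tz":0,"yaw":0,"claw":6.5}
    - {"tx":0,"ty":0,"tz":0,"yaw":0,"claw":5.8}
    - {"tx":0,"ty":0,"tz":0,"yaw":0,"claw":5.8}
    - {"tx":0,"ty":0,"tz":0,"yaw":0,"claw":5.8}
    - {"tx":0,"ty":0,"tz":0,"yaw":0,"claw":5.8}

```text
time_s: 15.5
position: [0.6351, 0.2672, 0.0553]
tool_rot: [[-1.0, -0.021, 0.001], [-0.021, 1.0, 0.0], [-0.001, 0.0, -1.0]]
ft_force: [-1.0, 1.2, 4.9]
grip_width: 0.0614
gripper_force: 33.2
```

servo_tool:
  steps:
    - {"tx":0,"ty":0,"tz":1,"yaw":0,"claw":5.8}
    - {"tx":0,"ty":0,"tz":2.5,"yaw":0,"claw":5.8}
    - {"tx":0,"ty":0,"tz":3,"yaw":0,"claw":5.8}
    - {"tx":0,"ty":0,"tz":3,"yaw":0,"claw":5.8}
    - {"tx":0,"ty":-1,"tz":3,"yaw":0,"claw":5.8}
    - {"tx":-0.3,"ty":-2,"tz":2,"yaw":0,"claw":5.8}
    - {"tx":-0.5,"ty":-3,"tz":0,"yaw":0,"claw":5.8}
    - {"tx":-0.5,"ty":-3,"tz":0,"yaw":0,"claw":5.8}
    - {"tx":-0.5,"ty":-3,"tz":0,"yaw":0,"claw":5.8}
    - {"tx":-0.5,"ty":-3,"tz":0,"yaw":0,"claw":5.8}
    - {"tx":-0.5,"ty":-3,"tz":0,"yaw":0,"claw":5.8}
    - {"tx":-0.5,"ty":-3,"tz":0,"yaw":0,"claw":5.8}
    - {"tx":-0.5,"ty":-3,"tz":0,"yaw":0,"claw":5.8}
    - {"tx":-0.5,"ty":-3,"tz":0,"yaw":0,"claw":5.8}
    - {"tx":-0.5,"ty":-3,"tz":0,"yaw":0,"claw":5.8}
    - {"tx":-0.5,"ty":-3,"tz":0,"yaw":0,"claw":5.8}
    - {"tx":-0.5,"ty":-3,"tz":0,"yaw":0,"claw":5.8}
    - {"tx":-0.3,"ty":-2,"tz":0,"yaw":0,"claw":5.8}
    - {"tx":0,"ty":-1,"tz":0,"yaw":0,"claw":5.8}
    - {"tx":0,"ty":0,"tz":0,"yaw":0,"claw":5.8}

```text
time_s: 17.5
position: [0.5738, -0.1239, 0.1993]
tool_rot: [[-1.0, -0.019, -0.0], [-0.019, 1.0, 0.0], [0.0, 0.0, -1.0]]
ft_force: [0.0, 0.7, -2.3]
grip_width: 0.061
gripper_force: 33.6
```

servo_tool:
  steps:
    - {"tx":0,"ty":0,"tz":0,"yaw":0,"claw":5.8}
    - {"tx":0,"ty":0,"tz":0,"yaw":0,"claw":5.8}

```text
time_s: 17.7
position: [0.5739, -0.122, 0.1993]
tool_rot: [[-1.0, -0.022, -0.0], [-0.022, 1.0, 0.0], [0.0, 0.0, -1.0]]
ft_force: [-1.0, -0.5, -1.9]
grip_width: 0.0614
gripper_force: 33.6
```

Run:
```python
from m import *
o=env.observe();print(o['position'],np.degrees(np.arctan2(*o['tool_rot'][[1,0],1])),o['ft_force'],o['grip_width'])
shot(4)
im=cv2.imread('pics/side4.png')[120:300,230:420];cv2.imwrite('pics/side4c.png',cv2.resize(im,None,fx=3,fy=3,interpolation=cv2.INTER_CUBIC))
```

```text
[ 0.57392507 -0.12195383  0.19932945] 91.26333895886867 [-0.99740288 -0.47091239 -1.94338597] 0.06141329605570899
```

View pics/side4c.png

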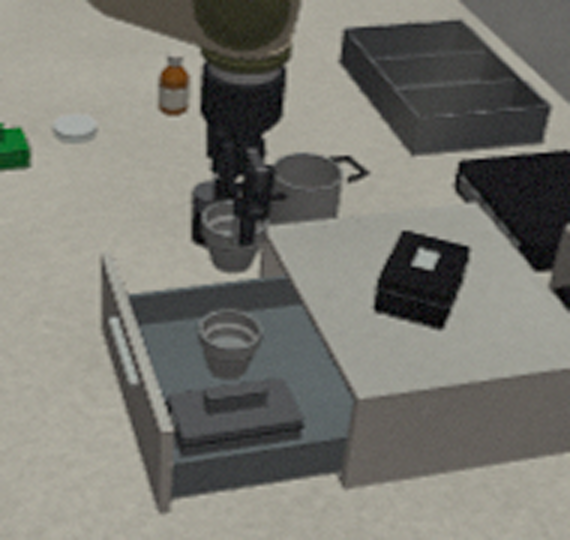

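The crop shows the held cup upright at (230,235), above the drawer cup at (230,340). I'll check how noisy the pose reading is before lowering.

servo_tool:
  steps:
    - {"tx":0,"ty":-0.7,"tz":0,"yaw":0,"claw":5.8}
    - {"tx":0,"ty":0,"tz":-2,"yaw":0,"claw":5.8}
    - {"tx":0,"ty":0,"tz":-2,"yaw":0,"claw":5.8}
    - {"tx":0,"ty":0,"tz":-1,"yaw":0,"claw":5.8}
    - {"tx":0,"ty":0,"tz":0,"yaw":0,"claw":5.8}
    - {"tx":0,"ty":0,"tz":0,"yaw":0,"claw":5.8}

```text
time_s: 18.4
position: [0.5742, -0.1303, 0.15]
tool_rot: [[-1.0, -0.021, 0.001], [-0.021, 1.0, -0.0], [-0.001, -0.0, -1.0]]
ft_force: [0.1, 1.0, -1.9]
grip_width: 0.0614
gripper_force: 33.6
```

Run:
```python
from m import *
p=[]
for i in range(6):
    I,D=env.get_image('side'); p.append(env.observe()['position'])
p=np.array(p)*1000;print(p.round(1),p.mean(0))
P=cloud('side',D);np.savez('pics/side5.npz',I=I,D=D,P=P);cv2.imwrite('pics/side5.png',I[:,:,::-1])
# band/rim of both cups from the side, same camera
for zr,x0,y0,nm in(((.125,.149),.574,-.13,'held'),((.056,.072),.574,-.13,'drawer')):
    Z=P[...,2]
    m=(Z>zr[0])&(Z<zr[1])&(abs(P[...,0]-x0)<.045)&(abs(P[...,1]-y0)<.045);q=P[m]*1000;print(nm,len(q),np.percentile(q,[2,98],axis=0).round(1))
```

```text
[[ 574.3 -130.3  150.3]
 [ 574.3 -130.3  150.4]
 [ 574.2 -130.2  150.3]
 [ 574.2 -130.2  150.2]
 [ 574.1 -130.2  150. ]
 [ 574.  -130.1  149.8]] [ 574.17308504 -130.19998101  150.15993756]
held 177 [[ 544.1 -173.1  125.8]
 [ 602.2  -98.   148.2]]
drawer 122 [[ 544.6 -164.8   56.3]
 [ 604.7 -103.    69.4]]
```

servo_tool:
  steps:
    - {"tx":0.05,"ty":0,"tz":-1,"yaw":0,"claw":5.8}
    - {"tx":0,"ty":0,"tz":-1.5,"yaw":0,"claw":5.8}
    - {"tx":0,"ty":0,"tz":-1,"yaw":0,"claw":5.8}
    - {"tx":0,"ty":0,"tz":-0.5,"yaw":0,"claw":5.8}
    - {"tx":0,"ty":0,"tz":-0.4,"yaw":0,"claw":5.8}
    - {"tx":0,"ty":0,"tz":-0.3,"yaw":0,"claw":5.8}
    - {"tx":0,"ty":0,"tz":-0.2,"yaw":0,"claw":5.8}
    - {"tx":0,"ty":0,"tz":0,"yaw":0,"claw":5.8}

```text
time_s: 19.5
position: [0.5746, -0.13, 0.101]
tool_rot: [[-1.0, -0.021, 0.001], [-0.021, 1.0, -0.0], [-0.001, -0.0, -1.0]]
ft_force: [-1.3, 0.2, 1.6]
grip_width: 0.0618
gripper_force: 34.0
```

servo_tool:
  steps:
    - {"tx":0,"ty":0,"tz":-0.2,"yaw":0,"claw":5.8}
    - {"tx":0,"ty":0,"tz":-0.2,"yaw":0,"claw":5.8}
    - {"tx":0,"ty":0,"tz":-0.1,"yaw":0,"claw":5.8}
    - {"tx":0,"ty":0,"tz":0,"yaw":0,"claw":5.8}

```text
time_s: 19.9
position: [0.5767, -0.1297, 0.0998]
tool_rot: [[-1.0, -0.021, 0.009], [-0.021, 1.0, -0.001], [-0.009, -0.001, -1.0]]
ft_force: [-0.8, 5.9, 28.0]
grip_width: 0.0616
gripper_force: 36.7
```

servo_tool:
  steps:
    - {"tx":0,"ty":0,"tz":0.3,"yaw":0,"claw":5.8}
    - {"tx":0,"ty":0,"tz":0,"yaw":0,"claw":5.8}

```text
time_s: 20.1
position: [0.5757, -0.13, 0.1006]
tool_rot: [[-1.0, -0.021, 0.005], [-0.021, 1.0, -0.001], [-0.005, -0.001, -1.0]]
ft_force: [-0.2, 2.6, 13.3]
grip_width: 0.0615
gripper_force: 35.2
```

Run:
```python
from m import *
o=env.observe();print(o['position'],o['ft_force'],o['wrist_torque'])
shot(6)
im=cv2.imread('pics/side6.png')[190:270,270:370];cv2.imwrite('pics/side6c.png',cv2.resize(im,None,fx=7,fy=7,interpolation=cv2.INTER_CUBIC))
```

```text
[ 0.57569279 -0.13000691  0.10059075] [-0.15280769  2.6270368  13.26287189] [ 0.90157027 -0.08901387 -0.05470152]
```

View pics/side6c.png

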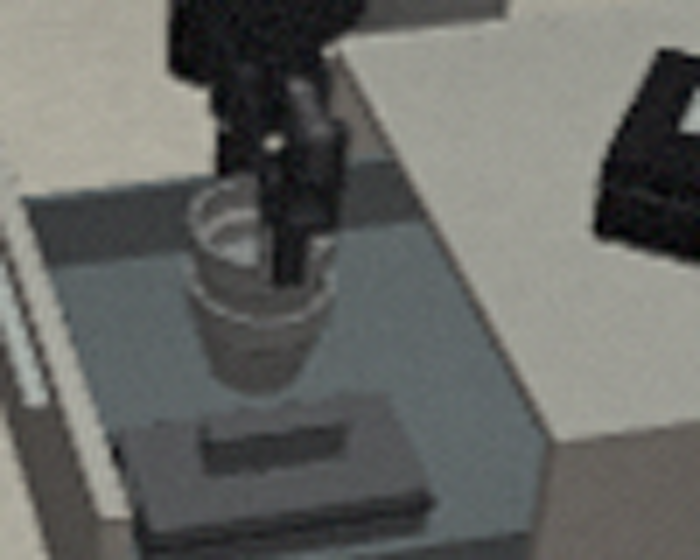

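The crop shows the cup sitting inside the lower one, apparently almost seated. I'll measure the rim heights and offsets.

Run:
```python
from m import *
P=np.load('pics/side6.npz')['P'];I=np.load('pics/side6.npz')['I']
f,cx,cy,T=cam('side')
m=(abs(P[...,0]-.574)<.05)&(P[...,1]>-.172)&(P[...,1]<-.085)&(P[...,2]>.02)&(P[...,2]<.105)
g=I.max(2)
m&=g>60
for v in range(212,250,1):
    u=np.nonzero(m[v,285:330])[0]+285
    if len(u)<3: continue
    print(v,u.min(),u.max(),(P[v,u]*1000).mean(0).round(0),(P[v,u.min()]*1000).round(0),(P[v,u.max()]*1000).round(0))
# predicted silhouette pixel of a circle r at height z
def proj(p): q=T[:3,:3].T@(np.array(p)-T[:3,3]); return f*q[0]/q[2]+cx,f*q[1]/q[2]+cy
for z in(.068,.087,.090,.0967):
    a=np.linspace(0,6.283,200);q=np.array([proj((.5745+.032*np.cos(t),-.130+.032*np.sin(t),z)) for t in a])
    print(z,q.min(0).round(1),q.max(0).round(1))
```

```text
215 302 306 [574. -99.  97.] [ 567. -101.   99.] [ 580. -100.   97.]
216 301 306 [ 572. -100.   94.] [ 564. -100.   96.] [580. -99.  93.]
217 300 306 [ 570. -103.   93.] [ 560. -105.   96.] [ 581. -100.   89.]
218 299 306 [ 568. -104.   90.] [ 555. -109.   96.] [ 580. -103.   88.]
219 298 306 [ 567. -105.   87.] [ 550. -118.   99.] [ 581. -100.   82.]
220 298 306 [ 567. -105.   83.] [ 550. -119.   96.] [ 581. -101.   78.]
221 297 306 [ 565. -108.   82.] [ 546. -124.   97.] [ 581. -102.   76.]
222 297 306 [ 564. -110.   80.] [ 546. -124.   93.] [ 581. -102.   71.]
223 297 318 [ 568. -115.   79.] [ 547. -122.   87.] [ 606. -142.   94.]
224 298 317 [ 574. -120.   78.] [ 547. -133.   92.] [ 601. -148.   96.]
225 297 317 [ 570. -126.   80.] [ 544. -131.   87.] [ 601. -150.   94.]
226 298 317 [ 571. -139.   86.] [ 546. -136.   87.] [ 601. -150.   90.]
227 298 317 [ 567. -154.   94.] [ 546. -138.   85.] [ 603. -146.   83.]
228 297 317 [ 566. -151.   89.] [ 548. -121.   67.] [ 602. -148.   81.]
229 297 317 [ 566. -150.   84.] [ 546. -126.   67.] [ 606. -138.   68.]
230 297 317 [ 565. -147.  
[... 561 characters left out ...]
 [ 570. -157.   54.] [ 551. -136.   39.] [ 599. -148.   42.]
239 300 314 [ 570. -158.   51.] [ 553. -141.   39.] [ 594. -155.   44.]
240 300 314 [ 572. -155.   44.] [ 553. -143.   37.] [ 595. -153.   38.]
241 300 313 [ 570. -155.   40.] [ 553. -143.   33.] [ 591. -156.   37.]
242 300 313 [ 571. -153.   34.] [ 555. -137.   23.] [ 594. -149.   27.]
243 301 312 [ 571. -154.   31.] [ 556. -146.   26.] [ 590. -151.   26.]
244 302 311 [ 572. -153.   26.] [ 560. -144.   21.] [ 586. -153.   23.]
245 304 310 [ 572. -153.   22.] [ 565. -150.   21.] [ 583. -154.   21.]
0.068 [295.8 222.2] [316.7 235.3]
0.087 [296.1 217.3] [317.2 230.4]
0.09 [296.1 216.5] [317.3 229.6]
0.0967 [296.2 214.8] [317.4 227.8]
```

The rims show the cup 6.5 mm short of seated, and the side force is +y. I'll lift slightly, shift +y by about 1.5 mm and try again.

servo_tool:
  newtons: 20
  steps:
    - {"tx":0,"ty":0,"tz":0.3,"yaw":0,"claw":5.8}
    - {"tx":0,"ty":0.15,"tz":0,"yaw":0,"claw":5.8}
    - {"tx":0,"ty":0,"tz":0,"yaw":0,"claw":5.8}
    - {"tx":0,"ty":0,"tz":-0.2,"yaw":0,"claw":5.8}
    - {"tx":0,"ty":0,"tz":-0.2,"yaw":0,"claw":5.8}
    - {"tx":0,"ty":0,"tz":-0.1,"yaw":0,"claw":5.8}
    - {"tx":0,"ty":0,"tz":0,"yaw":0,"claw":5.8}

```text
time_s: 20.9
position: [0.5764, -0.1286, 0.1002]
tool_rot: [[-1.0, -0.021, 0.008], [-0.021, 1.0, -0.002], [-0.008, -0.002, -1.0]]
ft_force: [-1.2, 4.2, 27.0]
grip_width: 0.0612
gripper_force: 37.0
```

Run:
```python
from m import *
o=env.observe();print(o['position'],o['ft_force'],o['wrist_torque'])
```

```text
[ 0.57644892 -0.12861548  0.10021056] [-1.23505437  4.17867973 27.02415126] [ 1.27360154  0.28357105 -0.00169746]
```

servo_tool:
  steps:
    - {"tx":0,"ty":-0.1,"tz":0.4,"yaw":0,"claw":5.8}
    - {"tx":0,"ty":0,"tz":0,"yaw":0,"claw":5.8}
    - {"tx":0,"ty":0,"tz":0,"yaw":0,"claw":6.5}
    - {"tx":0,"ty":0,"tz":0,"yaw":0,"claw":6.8}
    - {"tx":0,"ty":0,"tz":0,"yaw":0,"claw":7.5}
    - {"tx":0,"ty":0,"tz":0,"yaw":0,"claw":8.5}
    - {"tx":0,"ty":0,"tz":0,"yaw":0,"claw":8.5}
    - {"tx":0,"ty":0,"tz":0,"yaw":0,"claw":8.5}
    - {"tx":0,"ty":0,"tz":0,"yaw":0,"claw":8.5}

```text
time_s: 21.8
position: [0.5743, -0.1295, 0.1003]
tool_rot: [[-1.0, -0.021, -0.0], [-0.021, 1.0, 0.0], [0.0, 0.0, -1.0]]
ft_force: [0.3, 0.4, -1.2]
grip_width: 0.0849
gripper_force: 0.0
```

Run:
```python
from m import *
o=env.observe();print(o['position'],o['ft_force'],o['grip_width'])
shot(7)
P=np.load('pics/side7.npz')['P'];I=np.load('pics/side7.npz')['I']
m=(abs(P[...,0]-.574)<.05)&(P[...,1]>-.172)&(P[...,1]<-.085)&(P[...,2]>.02)&(P[...,2]<.105)&(I.max(2)>60)
for v in range(212,250,2):
    u=np.nonzero(m[v,285:330])[0]+285
    if len(u)<3: continue
    print(v,u.min(),u.max(),(P[v,u.min()]*1000).round(0),(P[v,u.max()]*1000).round(0))
im=cv2.imread('pics/side7.png')[190:270,270:370];cv2.imwrite('pics/side7c.png',cv2.resize(im,None,fx=7,fy=7,interpolation=cv2.INTER_CUBIC))
```

```text
[ 0.57434836 -0.12952522  0.10030235] [ 0.26066757  0.35231562 -1.24737498] 0.08488689922645727
218 302 307 [ 565. -109.   94.] [ 582. -105.   89.]
220 300 307 [ 557. -116.   93.] [ 582. -106.   82.]
222 299 307 [ 552. -124.   92.] [ 584. -104.   72.]
224 299 319 [ 549. -136.   94.] [ 611. -139.   88.]
226 298 319 [ 549. -127.   79.] [ 608. -150.   89.]
228 298 318 [ 551. -122.   67.] [ 603. -156.   87.]
230 298 318 [ 548. -132.   68.] [ 604. -153.   76.]
232 298 318 [ 548. -132.   60.] [ 607. -148.   64.]
234 298 317 [ 547. -136.   56.] [ 603. -152.   61.]
236 299 317 [ 549. -142.   52.] [ 603. -152.   52.]
238 300 315 [ 553. -142.   44.] [ 595. -160.   52.]
240 300 314 [ 555. -135.   30.] [ 594. -154.   39.]
242 301 313 [ 558. -138.   24.] [ 592. -154.   32.]
244 304 312 [ 564. -151.   25.] [ 590. -151.   21.]
```

View pics/side7c.png

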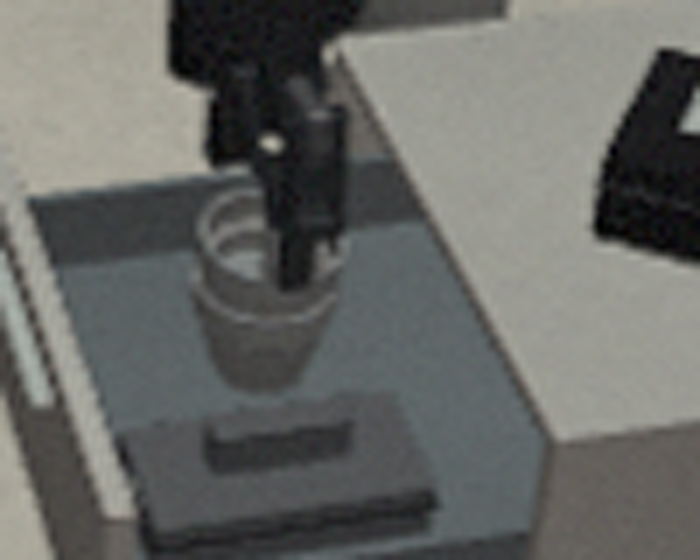

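After release, the crop shows the upper cup leaning slightly towards +x, with its rim spanning 197–345 against 190–338 for the lower. It is hung up on the lower cup. I'll lift the gripper away and measure from the top.

servo_tool:
  steps:
    - {"tx":0,"ty":0,"tz":1,"yaw":0,"claw":8.5}
    - {"tx":0,"ty":0,"tz":2,"yaw":0,"claw":8.5}
    - {"tx":0,"ty":0,"tz":3,"yaw":0,"claw":8.5}
    - {"tx":0,"ty":3,"tz":4,"yaw":0,"claw":8.5}
    - {"tx":-1,"ty":4,"tz":1,"yaw":0,"claw":8.5}
    - {"tx":-1,"ty":4,"tz":0,"yaw":0,"claw":8.5}
    - {"tx":-1,"ty":4,"tz":0,"yaw":0,"claw":8.5}
    - {"tx":-1,"ty":4,"tz":0,"yaw":0,"claw":8.5}
    - {"tx":0,"ty":1,"tz":0,"yaw":0,"claw":8.5}
    - {"tx":0,"ty":0,"tz":0,"yaw":0,"claw":8.5}

```text
time_s: 22.9
position: [0.5343, 0.0716, 0.2111]
tool_rot: [[-1.0, -0.023, 0.001], [-0.023, 1.0, -0.0], [-0.001, -0.0, -1.0]]
ft_force: [-0.1, -0.8, -0.2]
grip_width: 0.0849
gripper_force: 0.0
```

Run:
```python
from m import *
o=env.observe();print(o['position'],o['ft_force'],o['grip_width'])
shot(8)
for n in('top','side'):
    P=np.load(f'pics/{n}8.npz')['P'];Z=P[...,2]
    m=(abs(P[...,0]-.574)<.05)&(abs(P[...,1]+.13)<.042)
    for lo,hi in((.078,.11),(.050,.072)):
        q=P[m&(Z>lo)&(Z<hi)]*1000;print(n,lo,len(q),np.percentile(q,[1,99],axis=0).round(1))
    q=P[m&(Z>.082)&(Z<.105)]
    if len(q)>20:
        A=np.c_[q[:,:2]-[.574,-.13],np.ones(len(q))];print('rim plane',np.linalg.lstsq(A,q[:,2],rcond=None)[0])
a=cv2.imread('pics/top8.png')[160:240,285:395];b=cv2.imread('pics/side8.png')[190:270,270:380]
cv2.imwrite('pics/c8.png',cv2.resize(np.vstack([a,b]),None,fx=3.7,fy=3.7,interpolation=cv2.INTER_CUBIC))
```

```text
[0.53428911 0.07157062 0.2111082 ] [-0.10341792 -0.8065111  -0.21410268] 0.08486192899946103
top 0.078 142 [[ 548.2 -163.3   78.8]
 [ 611.2 -101.1   95.5]]
top 0.05 348 [[ 548.  -157.4   54.3]
 [ 605.1 -100.2   71.7]]
rim plane [-0.0344668   0.04197553  0.08902601]
side 0.078 160 [[ 549.  -165.8   78.3]
 [ 610.1 -101.3   93.9]]
side 0.05 198 [[ 547.7 -165.3   52. ]
 [ 607.3 -106.8   71.6]]
rim plane [-0.05235402  0.02494787  0.08766532]
```

View pics/c8.png

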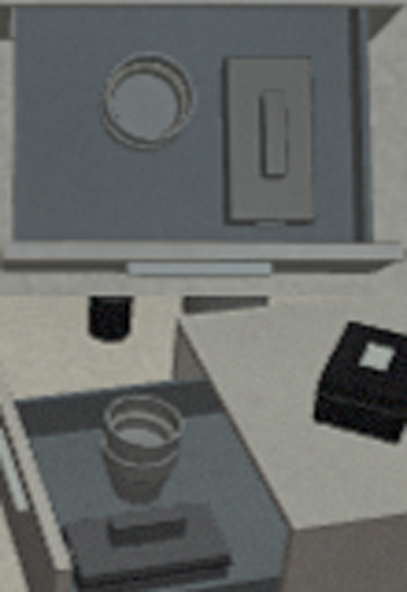

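The views show the upper cup almost seated but tilted about 0.05 rad, high on its (-x,+y) side. I'll set both fingertips on the rim along the tilt direction and press it level.

servo_tool:
  steps:
    - {"tx":0.4,"ty":-2,"tz":0,"yaw":5,"claw":5}
    - {"tx":0.4,"ty":-2,"tz":0,"yaw":5,"claw":5}
    - {"tx":0.5,"ty":-2,"tz":0,"yaw":5,"claw":5}
    - {"tx":0.5,"ty":-2,"tz":0,"yaw":5,"claw":5}
    - {"tx":0.5,"ty":-2,"tz":0,"yaw":5,"claw":5}
    - {"tx":0.5,"ty":-2,"tz":0,"yaw":5,"claw":5}
    - {"tx":0.5,"ty":-2,"tz":0,"yaw":5,"claw":5}
    - {"tx":0.5,"ty":-2,"tz":0,"yaw":5,"claw":5}
    - {"tx":0.4,"ty":-2,"tz":0,"yaw":5,"claw":5}
    - {"tx":0.1,"ty":-2,"tz":0,"yaw":5,"claw":5}
    - {"tx":0,"ty":-0.3,"tz":-1,"yaw":0,"claw":5}
    - {"tx":0,"ty":0,"tz":-2,"yaw":0,"claw":5}
    - {"tx":0,"ty":0,"tz":-2.5,"yaw":0,"claw":5}
    - {"tx":0,"ty":0,"tz":-2,"yaw":0,"claw":5}
    - {"tx":0,"ty":0,"tz":-1,"yaw":0,"claw":5}
    - {"tx":0,"ty":0,"tz":0,"yaw":0,"claw":5}

```text
time_s: 24.6
position: [0.5774, -0.1312, 0.1239]
tool_rot: [[-0.628, -0.778, -0.003], [-0.778, 0.628, -0.0], [0.002, 0.002, -1.0]]
ft_force: [-0.5, -0.6, 0.4]
grip_width: 0.0505
gripper_force: 0.0
```

servo_tool:
  steps:
    - {"tx":0,"ty":0,"tz":-0.2,"yaw":0,"claw":5}
    - {"tx":0,"ty":0,"tz":-0.2,"yaw":0,"claw":5}
    - {"tx":0,"ty":0,"tz":-0.2,"yaw":0,"claw":5}
    - {"tx":0,"ty":0,"tz":0,"yaw":0,"claw":5}

```text
time_s: 25.0
position: [0.578, -0.1311, 0.1195]
tool_rot: [[-0.629, -0.778, -0.0], [-0.778, 0.629, -0.002], [0.001, -0.001, -1.0]]
ft_force: [0.1, -0.6, -0.2]
grip_width: 0.0496
gripper_force: 0.0
```

servo_tool:
  steps:
    - {"tx":0,"ty":0,"tz":-0.2,"yaw":0,"claw":5}
    - {"tx":0,"ty":0,"tz":-0.2,"yaw":0,"claw":5}
    - {"tx":0,"ty":0,"tz":-0.2,"yaw":0,"claw":5}
    - {"tx":0,"ty":0,"tz":0,"yaw":0,"claw":5}

```text
time_s: 25.4
position: [0.5779, -0.131, 0.113]
tool_rot: [[-0.629, -0.778, -0.001], [-0.778, 0.629, -0.001], [0.002, 0.0, -1.0]]
ft_force: [-0.2, 0.3, -0.5]
grip_width: 0.05
gripper_force: 0.0
```

servo_tool:
  steps:
    - {"tx":0,"ty":0,"tz":-0.2,"yaw":0,"claw":5}
    - {"tx":0,"ty":0,"tz":-0.1,"yaw":0,"claw":5}
    - {"tx":0,"ty":0,"tz":0,"yaw":0,"claw":5}

```text
time_s: 25.7
position: [0.5779, -0.131, 0.1102]
tool_rot: [[-0.629, -0.778, -0.001], [-0.778, 0.629, -0.001], [0.002, -0.0, -1.0]]
ft_force: [-0.7, -0.1, -0.3]
grip_width: 0.0499
gripper_force: 0.2
```

servo_tool:
  steps:
    - {"tx":0,"ty":0,"tz":-0.2,"yaw":0,"claw":5}
    - {"tx":0,"ty":0,"tz":-0.1,"yaw":0,"claw":5}
    - {"tx":0,"ty":0,"tz":0,"yaw":0,"claw":5}

```text
time_s: 26.0
position: [0.5779, -0.131, 0.1071]
tool_rot: [[-0.629, -0.778, -0.001], [-0.778, 0.629, -0.001], [0.002, -0.0, -1.0]]
ft_force: [0.2, -0.4, 0.4]
grip_width: 0.0501
gripper_force: 0.2
```

servo_tool:
  steps:
    - {"tx":0,"ty":0,"tz":-0.1,"yaw":0,"claw":5}
    - {"tx":0,"ty":0,"tz":-0.1,"yaw":0,"claw":5}
    - {"tx":0,"ty":0,"tz":0,"yaw":0,"claw":5}

```text
time_s: 26.3
position: [0.5783, -0.1309, 0.106]
tool_rot: [[-0.629, -0.778, 0.001], [-0.778, 0.629, -0.001], [0.001, -0.001, -1.0]]
ft_force: [-1.0, 2.6, 7.2]
grip_width: 0.0496
gripper_force: 3.4
```

servo_tool:
  steps:
    - {"tx":0,"ty":0,"tz":-0.1,"yaw":0,"claw":5}
    - {"tx":0,"ty":0,"tz":0,"yaw":0,"claw":5}

```text
time_s: 26.5
position: [0.5788, -0.1309, 0.1059]
tool_rot: [[-0.629, -0.778, 0.002], [-0.778, 0.629, -0.002], [-0.0, -0.003, -1.0]]
ft_force: [-1.8, 3.5, 12.6]
grip_width: 0.0502
gripper_force: 6.3
```

servo_tool:
  steps:
    - {"tx":0,"ty":0,"tz":-0.1,"yaw":0,"claw":5}
    - {"tx":0,"ty":0,"tz":0,"yaw":0,"claw":5}

```text
time_s: 26.7
position: [0.5793, -0.131, 0.1058]
tool_rot: [[-0.629, -0.778, 0.004], [-0.778, 0.629, -0.002], [-0.001, -0.005, -1.0]]
ft_force: [-0.5, 4.8, 19.2]
grip_width: 0.05
gripper_force: 9.1
```

servo_tool:
  steps:
    - {"tx":0,"ty":0,"tz":0.5,"yaw":0,"claw":5}
    - {"tx":0,"ty":0,"tz":1,"yaw":0,"claw":5}
    - {"tx":0,"ty":0,"tz":3,"yaw":0,"claw":5}
    - {"tx":0,"ty":0,"tz":4,"yaw":0,"claw":5}
    - {"tx":-1,"ty":3,"tz":2,"yaw":-5,"claw":5}
    - {"tx":-1,"ty":4,"tz":0,"yaw":-5,"claw":5}
    - {"tx":-1,"ty":4,"tz":0,"yaw":-5,"claw":5}
    - {"tx":-1,"ty":4,"tz":0,"yaw":-5,"claw":5}
    - {"tx":0,"ty":4,"tz":0,"yaw":-5,"claw":5}
    - {"tx":0,"ty":1,"tz":0,"yaw":-5,"claw":5}
    - {"tx":0,"ty":0,"tz":0,"yaw":0,"claw":5}

```text
time_s: 27.8
position: [0.5379, 0.0703, 0.2086]
tool_rot: [[-0.933, -0.361, -0.001], [-0.361, 0.933, -0.001], [0.001, -0.001, -1.0]]
ft_force: [0.1, -0.1, -0.2]
grip_width: 0.0501
gripper_force: 0.0
```

```bash
cat > r.py <<'E'
from m import *
def rims(tag,xc,yc,sets):
  for n in('top','side'):
    P=np.load(f'pics/{n}{tag}.npz')['P'];Z=P[...,2]
    d=np.hypot(P[...,0]-xc,P[...,1]-yc); m=d<.044
    for lo,hi in sets:
        q=P[m&(Z>lo)&(Z<hi)]; A=np.c_[q[:,:2]-[xc,yc],np.ones(len(q))]
        print(tag,n,lo,len(q),(np.percentile(q,[1,99],axis=0)*1000).round(1).tolist(),'centre',(1000*np.percentile(q,[1,99],axis=0).mean(0))[:2].round(1))
        t=P[m&(Z>hi-.022)&(d>.024)&(Z<hi)]
        for _ in range(6):  # keep upper-surface points
            A=np.c_[t[:,:2]-[xc,yc],np.ones(len(t))];c=np.linalg.lstsq(A,t[:,2],rcond=None)[0];r=t[:,2]-A@c;t=t[r>-.003]
        print('   plane',c.round(4),len(t))
E
python3 - <<'E'
from r import *
shot(9)
rims(1,.574,-.130,[(.056,.075)])
rims(8,.577,-.131,[(.080,.105)])
rims(9,.577,-.131,[(.080,.105)])
a=cv2.imread('pics/top9.png')[160:240,285:395];b=cv2.imread('pics/side9.png')[190:270,270:380]
cv2.imwrite('pics/c9.png',cv2.resize(np.vstack([a,b]),None,fx=3.7,fy=3.7,interpolation=cv2.INTER_CUBIC))
E
```

```text
1 top 0.056 112 [[543.8, -160.7, 58.1], [605.3, -100.0, 72.3]] centre [ 574.5 -130.3]
   plane [ 0.0144 -0.0006  0.0678] 69
1 side 0.056 141 [[544.2, -165.3, 56.1], [605.6, -100.7, 69.5]] centre [ 574.9 -133. ]
   plane [ 0.0035 -0.0044  0.0666] 60
8 top 0.08 133 [[548.2, -163.3, 80.5], [611.2, -101.1, 95.6]] centre [ 579.7 -132.2]
   plane [-0.0686  0.055   0.0907] 87
8 side 0.08 143 [[549.0, -165.9, 80.1], [610.1, -101.2, 94.0]] centre [ 579.6 -133.5]
   plane [-0.0533  0.0556  0.0894] 75
9 top 0.08 114 [[550.5, -160.8, 80.6], [613.5, -99.4, 92.7]] centre [ 582.  -130.1]
   plane [-0.019  -0.0124  0.0885] 87
9 side 0.08 129 [[550.0, -164.9, 80.5], [612.0, -100.3, 92.0]] centre [ 581.  -132.6]
   plane [0.0004 0.0094 0.0877] 77
```

View pics/c9.png

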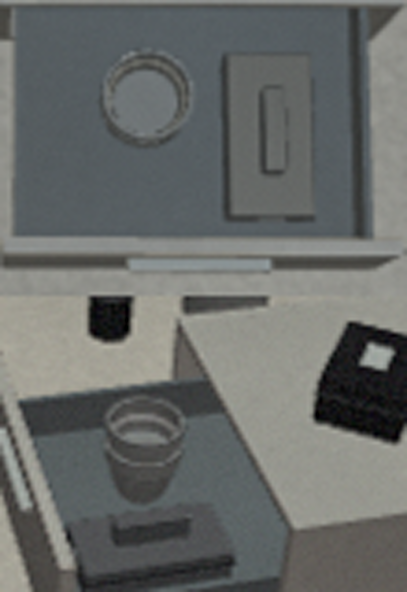

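The cup is level now (slopes under 0.02), its rim at about 89 mm and centred, so it is nested. Next I'll close the drawer by pushing the panel above the lip.

servo_tool:
  steps:
    - {"tx":-1,"ty":-1,"tz":0,"yaw":-2.5,"claw":0}
    - {"tx":-1.5,"ty":-2,"tz":0,"yaw":-2.5,"claw":0}
    - {"tx":-1.5,"ty":-2.5,"tz":0,"yaw":-2.5,"claw":0}
    - {"tx":-1.5,"ty":-2.5,"tz":0,"yaw":-2.5,"claw":0}
    - {"tx":-1.5,"ty":-2.5,"tz":0,"yaw":-2.5,"claw":0}
    - {"tx":-1.5,"ty":-2.5,"tz":0,"yaw":-2.5,"claw":0}
    - {"tx":-1,"ty":-2.5,"tz":0,"yaw":-2.5,"claw":0}
    - {"tx":-0.5,"ty":-2.5,"tz":0,"yaw":-2.5,"claw":0}
    - {"tx":-0.3,"ty":-2.5,"tz":0,"yaw":0,"claw":0}
    - {"tx":0,"ty":-2.3,"tz":0,"yaw":0,"claw":0}
    - {"tx":0,"ty":-1,"tz":-1,"yaw":0,"claw":0}
    - {"tx":0,"ty":0,"tz":-2.5,"yaw":0,"claw":0}
    - {"tx":0,"ty":0,"tz":-2.5,"yaw":0,"claw":0}
    - {"tx":0,"ty":0,"tz":-2,"yaw":0,"claw":0}
    - {"tx":0,"ty":0,"tz":-1.5,"yaw":0,"claw":0}
    - {"tx":0,"ty":0,"tz":0,"yaw":0,"claw":0}
    - {"tx":0,"ty":0,"tz":0,"yaw":0,"claw":0}

```text
time_s: 29.6
position: [0.4349, -0.1692, 0.1133]
tool_rot: [[-1.0, -0.019, -0.002], [-0.019, 1.0, -0.0], [0.002, -0.0, -1.0]]
ft_force: [-0.1, 0.0, 0.4]
grip_width: 0.0002
gripper_force: 0.0
```

servo_tool:
  steps:
    - {"tx":0.4,"ty":0,"tz":0,"yaw":0,"claw":0}
    - {"tx":0.4,"ty":0,"tz":0,"yaw":0,"claw":0}
    - {"tx":0.4,"ty":0,"tz":0,"yaw":0,"claw":0}
    - {"tx":0.4,"ty":0,"tz":0,"yaw":0,"claw":0}
    - {"tx":0.4,"ty":0,"tz":0,"yaw":0,"claw":0}
    - {"tx":0.5,"ty":0,"tz":0,"yaw":0,"claw":0}
    - {"tx":0.5,"ty":0,"tz":0,"yaw":0,"claw":0}
    - {"tx":0.5,"ty":0,"tz":0,"yaw":0,"claw":0}
    - {"tx":0.5,"ty":0,"tz":0,"yaw":0,"claw":0}
    - {"tx":0.5,"ty":0,"tz":0,"yaw":0,"claw":0}
    - {"tx":0.5,"ty":0,"tz":0,"yaw":0,"claw":0}

```text
time_s: 30.7
position: [0.4853, -0.169, 0.1132]
tool_rot: [[-1.0, -0.018, -0.002], [-0.018, 1.0, -0.0], [0.002, -0.0, -1.0]]
ft_force: [-1.4, 1.8, -0.2]
grip_width: 0.0001
gripper_force: 0.9
```

servo_tool:
  steps:
    - {"tx":0.5,"ty":0,"tz":0,"yaw":0,"claw":0}
    - {"tx":0.6,"ty":0,"tz":0,"yaw":0,"claw":0}
    - {"tx":0.6,"ty":0,"tz":0,"yaw":0,"claw":0}
    - {"tx":0.6,"ty":0,"tz":0,"yaw":0,"claw":0}
    - {"tx":0.6,"ty":0,"tz":0,"yaw":0,"claw":0}
    - {"tx":0.6,"ty":0,"tz":0,"yaw":0,"claw":0}
    - {"tx":0.6,"ty":0,"tz":0,"yaw":0,"claw":0}
    - {"tx":0.6,"ty":0,"tz":0,"yaw":0,"claw":0}
    - {"tx":0.6,"ty":0,"tz":0,"yaw":0,"claw":0}
    - {"tx":0.6,"ty":0,"tz":0,"yaw":0,"claw":0}
    - {"tx":0.6,"ty":0,"tz":0,"yaw":0,"claw":0}
    - {"tx":0.6,"ty":0,"tz":0,"yaw":0,"claw":0}
    - {"tx":0.6,"ty":0,"tz":0,"yaw":0,"claw":0}
    - {"tx":0.6,"ty":0,"tz":0,"yaw":0,"claw":0}
    - {"tx":0.6,"ty":0,"tz":0,"yaw":0,"claw":0}
    - {"tx":0.6,"ty":0,"tz":0,"yaw":0,"claw":0}
    - {"tx":0.6,"ty":0,"tz":0,"yaw":0,"claw":0}
    - {"tx":0.5,"ty":0,"tz":0,"yaw":0,"claw":0}
    - {"tx":0.4,"ty":0,"tz":0,"yaw":0,"claw":0}
    - {"tx":0.3,"ty":0,"tz":0,"yaw":0,"claw":0}

```text
time_s: 32.7
position: [0.5984, -0.1691, 0.1133]
tool_rot: [[-1.0, -0.018, -0.001], [-0.018, 1.0, -0.001], [0.001, -0.001, -1.0]]
ft_force: [-2.1, 1.2, 1.5]
grip_width: 0.0001
gripper_force: 0.8
```

servo_tool:
  steps:
    - {"tx":0.3,"ty":0,"tz":0,"yaw":0,"claw":0}
    - {"tx":0.3,"ty":0,"tz":0,"yaw":0,"claw":0}
    - {"tx":0.3,"ty":0,"tz":0,"yaw":0,"claw":0}
    - {"tx":0.2,"ty":0,"tz":0,"yaw":0,"claw":0}
    - {"tx":0.2,"ty":0,"tz":0,"yaw":0,"claw":0}
    - {"tx":0,"ty":0,"tz":0,"yaw":0,"claw":0}

```text
time_s: 33.3
position: [0.6115, -0.1693, 0.1134]
tool_rot: [[-1.0, -0.018, -0.0], [-0.018, 1.0, -0.001], [0.0, -0.001, -1.0]]
ft_force: [-0.2, -0.5, -0.1]
grip_width: 0.0001
gripper_force: 0.0
```

servo_tool:
  steps:
    - {"tx":0.2,"ty":0,"tz":0,"yaw":0,"claw":0}
    - {"tx":0.2,"ty":0,"tz":0,"yaw":0,"claw":0}
    - {"tx":0,"ty":0,"tz":0,"yaw":0,"claw":0}

```text
time_s: 33.6
position: [0.6154, -0.1692, 0.1134]
tool_rot: [[-1.0, -0.018, -0.001], [-0.018, 1.0, -0.001], [0.001, -0.001, -1.0]]
ft_force: [-0.7, 0.6, -0.2]
grip_width: 0.0002
gripper_force: 0.0
```

servo_tool:
  steps:
    - {"tx":0.2,"ty":0,"tz":0,"yaw":0,"claw":0}
    - {"tx":0,"ty":0,"tz":0,"yaw":0,"claw":0}

```text
time_s: 33.8
position: [0.6173, -0.1691, 0.1134]
tool_rot: [[-1.0, -0.018, -0.001], [-0.018, 1.0, -0.001], [0.001, -0.001, -1.0]]
ft_force: [-0.5, -0.3, 0.3]
grip_width: -0.0002
gripper_force: 0.0
```

servo_tool:
  steps:
    - {"tx":0.2,"ty":0,"tz":0,"yaw":0,"claw":0}
    - {"tx":0.1,"ty":0,"tz":0,"yaw":0,"claw":0}

```text
time_s: 34.0
position: [0.6182, -0.1691, 0.1133]
tool_rot: [[-1.0, -0.018, -0.007], [-0.018, 1.0, -0.0], [0.007, 0.0, -1.0]]
ft_force: [-14.9, -0.2, 7.5]
grip_width: 0.0001
gripper_force: 7.5
```

servo_tool:
  steps:
    - {"tx":0.2,"ty":0,"tz":0,"yaw":0,"claw":0}
    - {"tx":0.1,"ty":0,"tz":0,"yaw":0,"claw":0}

```text
time_s: 34.2
position: [0.6185, -0.1691, 0.1133]
tool_rot: [[-1.0, -0.018, -0.014], [-0.018, 1.0, 0.001], [0.014, 0.001, -1.0]]
ft_force: [-30.1, -0.8, 14.9]
grip_width: 0.0001
gripper_force: 15.1
```

Run:
```python
from r import *
o=env.observe();print(o['position'],o['ft_force'])
shot(10)
P=np.load('pics/side10.npz')['P'];Z=P[...,2]
# panel outer face / lip / roof front seen from side: x extent of panel top strip
m=(Z>.098)&(Z<.112)&(P[...,0]>.55)&(P[...,0]<.66)&(P[...,1]<-.2)&(P[...,1]>-.31)
q=P[m]*1000;print(len(q),np.percentile(q,[2,50,98],axis=0).round(1))
```

```text
[ 0.61847134 -0.16907744  0.11330885] [-30.13028865  -0.79037984  14.88137148]
211 [[ 629.3 -305.9   98.4]
 [ 637.2 -262.5  106.7]
 [ 657.9 -202.3  111.8]]
```

The drawer is against its stop. I'll back off, lift clear and check.

servo_tool:
  steps:
    - {"tx":-0.3,"ty":0,"tz":0,"yaw":0,"claw":0}
    - {"tx":-0.5,"ty":0,"tz":0,"yaw":0,"claw":0}
    - {"tx":-1.5,"ty":0,"tz":0,"yaw":0,"claw":0}
    - {"tx":-3,"ty":0,"tz":1,"yaw":0,"claw":0}
    - {"tx":-4,"ty":2,"tz":2,"yaw":0,"claw":0}
    - {"tx":-4,"ty":4,"tz":2,"yaw":0,"claw":0}
    - {"tx":-2,"ty":4,"tz":2,"yaw":0,"claw":0}
    - {"tx":0,"ty":4,"tz":0,"yaw":0,"claw":0}
    - {"tx":0,"ty":4,"tz":0,"yaw":0,"claw":0}
    - {"tx":0,"ty":2,"tz":0,"yaw":0,"claw":0}
    - {"tx":0,"ty":0,"tz":0,"yaw":0,"claw":0}
    - {"tx":0,"ty":0,"tz":0,"yaw":0,"claw":0}
    - {"tx":0,"ty":0,"tz":0,"yaw":0,"claw":0}

```text
time_s: 35.6
position: [0.4769, 0.0233, 0.18]
tool_rot: [[-1.0, -0.017, -0.001], [-0.017, 1.0, -0.001], [0.001, -0.001, -1.0]]
ft_force: [-0.3, 0.1, 0.8]
grip_width: -0.0001
gripper_force: 0.0
```

Run:
```python
from r import *
shot(11)
d=np.load('pics/top11.npz');P=d['P'];Z=P[...,2]
m=np.zeros(Z.shape,bool);m[150:185,275:400]=1
print('front+roof',box('top',m&(Z>.098)&(Z<.126),.111), env.observe()['position'])
q=P[m&(Z>.095)&(Z<.126)]*1000
print(np.percentile(q[:,0],[0,1,3]))
a=cv2.imread('pics/top11.png')[50:260,80:480]
cv2.imwrite('pics/c11.png',cv2.resize(a,None,fx=2,fy=2,interpolation=cv2.INTER_CUBIC)[:600])
```

```text
front+roof (((647.2634887695312, -164.3520965576172), (44.496971130371094, 278.8328552246094), 1.1629079580307007), 1865) [0.47687529 0.02325885 0.17991669]
[625.44780638 626.92197617 628.39782138]
```

View pics/c11.png

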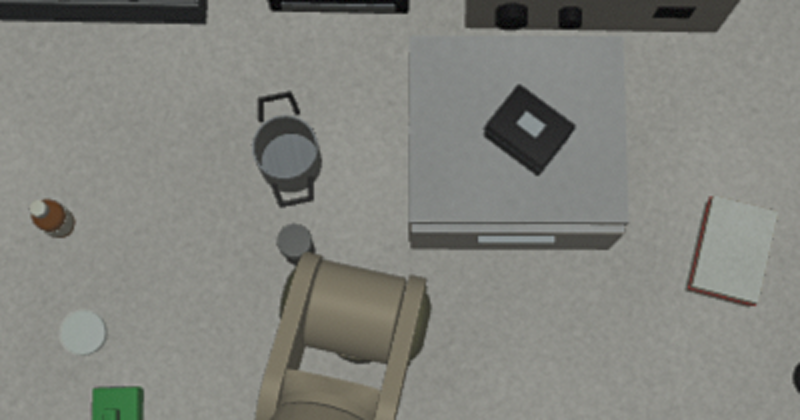

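The drawer is shut, with its front at about x = 626–627 mm as expected, and the bystanders have not moved. I'll hand in.

```bash
python3 -c "
from rig import env
print(env.close_job())"
```

```text
the job is handed in; nothing more can be done
None
```

The job is handed in with no verdict returned: the case was set flat on the drawer floor, the bench cup nested level in the drawer cup after one press to seat it, and the drawer pushed gently to its stop; I couldn't see inside once it was shut.

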